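# Move a set of microscope objectives from the storage tray to the inspection rack in order

## Robot

A 6-joint arm with a two-finger parallel gripper is mounted at the origin on the work surface. World frame = base frame: x ahead of the robot, y to its left, z up, the work surface at z = 0. Lengths are in mm, angles in rad, forces in N, time in s.
With the tool pointing down it reaches from about 275 to 875 mm from the base axis. Payload 12.5 kg.
Tool frame: the origin (TCP) lies midway between the tips of the shut fingers; the grasp point (between the pads) lies 19 mm behind it; z points along the fingers, y is the line along which they close (so a half turn about z gives the same grasp; the last joint's range is limited). The gripper opens to 85 mm and grips with 20 to 120 N. Pads are 22 mm wide; open, the fingers measure 114 mm over their backs; the gripper's body (76 mm by 85 mm) begins 54 mm behind the grasp point. The pads swing forward as they close: fully open they stand 13 mm farther back than shut.
Start: joints at [-1.355, 0.351, 1.652, -0, 1.139, -0.085], TCP at [162.976, -525.284, 231.29] pointing down, gripper open.
Joint ranges: [-2.75, 2.75], [-0.79, 2.1], [0.01, 2.65], [-1.57, 4.71], [0.07, 3.14], [-2.87, 2.87]. Speed limits (rad/s): [2.22, 2.22, 2.79, 3.14, 3.14, 3.14].

## Interface

Orientations are given as a unit quaternion [x, y, z, w].
In Python, from plant import manip, snapshot, camera_info gives the robot as it stands. The module is installed in compiled form; this text tells all that it offers.
- The arm moves only by the tool play_rows, never from a script. Its argument "targets" is a list of rows, each an object of numbers: "x", "y", "z": the shift along the world's x, y, z in cm; "rx", "ry", "rz": the turn, a rotation vector about the world's x, y, z in rad. In form: [{"x": .., "y": .., "z": .., "rx": .., "ry": .., "rz": ..}, ...]. A call has exactly 5 rows; each row is the pose to reach, as a shift and turn from the pose commanded when the call began; what a row does not reach only later rows make up. A row lasts 1/10 s, in which the tool goes at most 50 mm and 8.59 degrees, less where a joint would pass 70% of its speed; a pose out of reach is approached as far as the arm can. A call with a gripper value outside its range is refused whole. "grip" is the finger opening in cm, from 0 to 8.54, set as the call begins (left out, the last holds). The fingers move at their own pace and stop on an object; "squeeze" is the grip in N (left out, the last holds). Time passes only in rows, so rows that repeat a pose let the fingers close, or fill a call up. It gives the time, the measured TCP pose, the force, the opening and the grip force at its end, in the units of the state.
- manip.get_state(): the state, without advancing time (a new reading comes with each control period).
- snapshot(name): name is "scene" or "side" or "wrist"; returns the picture (420x560x3 uint8, red, green, blue); there is no depth.
- camera_info(name): a dict with "fx", "fy", "cx", "cy" (pixels), "R" (3x3) and "t" (3): a world point X has camera coordinates R X + t. Camera axes: x right, y down, z forward; pixel columns grow to the right and rows downward; lengths in mm; the calibration is good to about 2 mm. The wrist camera is an equidistant fisheye: a pixel r from the principal point sees the ray r / f radians off the axis. A picture is of the moment at which its call begins: read the wrist's pose just before it. camera_info takes no time and is no camera call; for the wrist camera it gives the pose at the moment of the call.
- manip.job_done(): hands the job in; it is judged then, once.
The state is a dict: "time_s": time; "joint_pos": joint angles; "qd": joint speeds; "tau": joint torques, N m; "tool_pos": TCP position; "ee_rot": TCP orientation; "force": force on the tool from outside, world axes, zero at the start; "torque": the same for the moment, N m; "grip_width": opening from 0.0 (shut) to 1.0 (fully open); "finger_force": force on a finger pad.
Only numpy, scipy, OpenCV 4.12 (cv2) and the standard library are available. Lean on these libraries where they do the work, as an engineer would, in place of code of your own. Each camera call takes 0.05 s, during which the arm holds its last target. There are 200 camera calls.

## Task

Move the four microscope objectives from their canisters in the grey storage tray to the white inspection rack, keeping their order so that the inspection log stays in step with the tray: counting from the end with the black bar on each, the first objective in the tray goes in the first recess of the rack, the second in the second, and so on. Stand each one upright on its thread, fully down in its recess; set them down without dropping them and never let one tip over. Leave the air blower and the amber cleaner bottle where they stand.

Things in the scene. Friction and masses are not known exactly. Their poses are not given: they have to be found in the camera images.
- mid_red (a point): loose microscope objective with a red ring, 56 mm tall, about 130 g, standing upright, thread down; the point is on its axis half-way up (28 mm above its foot), z along the axis. Brass thread 20 mm across for the lowest 5 mm, then a metal barrel 28 mm across from 5 to 36 mm above the foot (grip here), the red ring above that (28 mm across, to 41 mm) and a thinner nose (19 mm) to the top
- mid_yellow (a point): loose microscope objective with a yellow ring, 60 mm tall, about 130 g, standing upright, thread down; the point is on its axis half-way up (30 mm above its foot), z along the axis. Brass thread 20 mm across for the lowest 5 mm, then a metal barrel 28 mm across from 5 to 40 mm above the foot (grip here), the yellow ring above that (28 mm across, to 45 mm) and a thinner nose (19 mm) to the top
- mid_green (a point): loose microscope objective with a green ring, 64 mm tall, about 130 g, standing upright, thread down; the point is on its axis half-way up (32 mm above its foot), z along the axis. Brass thread 20 mm across for the lowest 5 mm, then a metal barrel 28 mm across from 5 to 44 mm above the foot (grip here), the green ring above that (28 mm across, to 49 mm) and a thinner nose (19 mm) to the top
- mid_blue (a point): loose microscope objective with a blue ring, 68 mm tall, about 130 g, standing upright, thread down; the point is on its axis half-way up (34 mm above its foot), z along the axis. Brass thread 20 mm across for the lowest 5 mm, then a metal barrel 28 mm across from 5 to 48 mm above the foot (grip here), the blue ring above that (28 mm across, to 53 mm) and a thinner nose (19 mm) to the top
- can_red: red round canister base, 44 mm across and 12 mm high, fixed to the tray; at the start the objective with the red ring stands in its shallow dish (32 mm across, 4 mm deep). Origin: centre of its underside, on the tray's floor, 8 mm above the bench
- can_yellow: yellow round canister base, 44 mm across and 12 mm high, fixed to the tray; at the start the objective with the yellow ring stands in its shallow dish (32 mm across, 4 mm deep). Origin: centre of its underside, on the tray's floor, 8 mm above the bench
- can_green: green round canister base, 44 mm across and 12 mm high, fixed to the tray; at the start the objective with the green ring stands in its shallow dish (32 mm across, 4 mm deep). Origin: centre of its underside, on the tray's floor, 8 mm above the bench
- can_blue: blue round canister base, 44 mm across and 12 mm high, fixed to the tray; at the start the objective with the blue ring stands in its shallow dish (32 mm across, 4 mm deep). Origin: centre of its underside, on the tray's floor, 8 mm above the bench
- tray: grey storage tray, 90 mm (x) by 296 mm (y), lip 13 mm high, fixed; origin: centre of its underside, z up. Four places along its y axis at y = +81, +27, -27, -81 mm; a black bar (76 x 22 mm, 28 mm high) across the row at y = +128 mm, marks where counting starts. A canister stands at each place, colours in any order; objectives' feet are 16 mm, canister rims 20 mm above the bench
- rack: white rack, 80 mm (x) by 296 mm (y) by 20 mm high, fixed, empty at first, at any angle; origin: centre of its underside, z up. Four places along its y axis at y = +81, +27, -27, -81 mm; a black bar (76 x 22 mm, 28 mm high) across the row at y = +128 mm, marks where counting starts. Each place is a round, grey-floored recess, 40 mm across, 4 mm deep (floor 16 mm above the bench)
- blower: blue-grey rubber air blower, 56 mm across, 96 mm tall, a loose bystander beyond the racks, to be left alone; origin: centre of its underside
- cleaner: small amber bottle of lens cleaner, 42 mm across, 95 mm tall, a loose bystander beyond the racks, to be left alone; origin: centre of its underside
Things that resemble listed ones, but are neither listed nor needed, are in the scene too. What is shaped like the part that bears mid_green but turquoise is not meant.

How it is judged:
By the outcome, as a careful person would: the job done as asked, in the order asked, and still so for the second after the job is handed in, with the robot touching nothing.
It also fails if it takes over 120 s, if anything falls off the work surface, if the arm or the gripper's body presses on something with over 40 N, if the wrist force passes 120 N, or if a joint passes its speed limit or range.

## Working session

There is one attempt and no reset: what is moved stays moved. The work goes in short steps, Python scripts to look and compute and a tool call to move; the robot and the scene stay as the last step left them, time stands still between calls to the robot, and variables do not carry over. Pictures are saved under pics/ and viewed, at most 14 in all, crops included, and the job is handed in when it is done.

Besides the shell and the picture viewer there is one more tool, called as a command line: name --argument value ..., lists and objects as JSON in quotes. play_rows: Moves the arm, as the interface text tells. Its arguments: {"type":"object","properties":{"targets":{"type":"array"},"grip":{"type":"number"},"squeeze":{"type":"number"}},"required":["targets"]}

```bash
mkdir -p pics
python3 - <<'E'
from plant import manip, snapshot, camera_info
import cv2,pickle
d={}
for n in ("scene","side","wrist"):
    i=camera_info(n); im=snapshot(n); d[n]=(im,i)
    cv2.imwrite(f"pics/{n}0.png",im[:,:,::-1]); print(n,i)
pickle.dump(d,open("d0.pkl","wb"))
print(manip.get_state())
E
```

```text
scene {'fx': 379.1412242060232, 'fy': 379.1412242060232, 'cx': 277.76024096181123, 'cy': 209.97271901071804, 'R': array([[-0.27139394,  0.96246682, -0.00171961],
       [ 0.76001854,  0.2132112 , -0.61393225],
       [-0.59052277, -0.16792443, -0.78935685]]), 't': array([ 177.12791546, -419.05600316, 1261.57364437])}
side {'fx': 382.8554988185302, 'fy': 382.8554988185302, 'cx': 284.0285026383481, 'cy': 221.69157934773477, 'R': array([[-0.70521913, -0.70890527, -0.01092222],
       [-0.39480572,  0.40545542, -0.82446003],
       [ 0.58889254, -0.57711283, -0.56581477]]), 't': array([413.8222851 , 296.62481811, 475.80501719])}
wrist {'fx': 325.19226210127806, 'fy': 325.19226210127806, 'cx': 279.1900149121853, 'cy': 211.82514152960752, 'R': array([[ 2.96586832e-01, -9.55005526e-01, -8.34036543e-04],
       [-9.19863896e-01, -2.85907749e-01,  2.68527784e-01],
       [-2.56683975e-01, -7.88746046e-02, -9.63271578e-01]]), 't': array([-549.2555834 ,  -35.46568211,  377.29289511])}
{'time_s': 0.15, 'joint_pos': array([-1.35458885e+00,  3.51108577e-01,  1.65221528e+00, -2.52874390e-05,
        1.13908125e+00, -8.46243214e-02]), 'qd': array([ 0.00052324,  0.00020333, -0.00088383,  0.00108348,  0.00032656,
       -0.00119513]), 'tau': array([ 1.30533804e-04, -5.06250143e+01, -2.91501349e+01, -1.01503681e-04,
        3.38194644e-03,  1.84938051e-05]), 'tool_pos': array([ 162.93119682, -525.0805436 ,  230.90771488]), 'ee_rot': array([ 9.88707966e-01,  1.49854573e-01, -3.81638613e-05, -4.04595742e-04]), 'force': array([ 0.2218771 , -0.49532753, -0.40366989]), 'torque': array([-0.00383808,  0.00298995,  0.00948119]), 'finger_force': 0.0, 'grip_width': 0.999044364278586}
```

View pics/scene0.png

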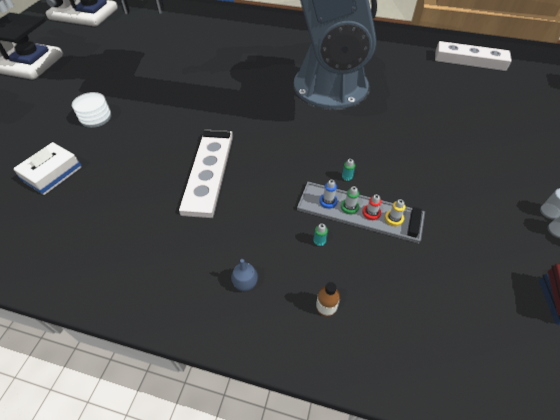

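View pics/side0.png

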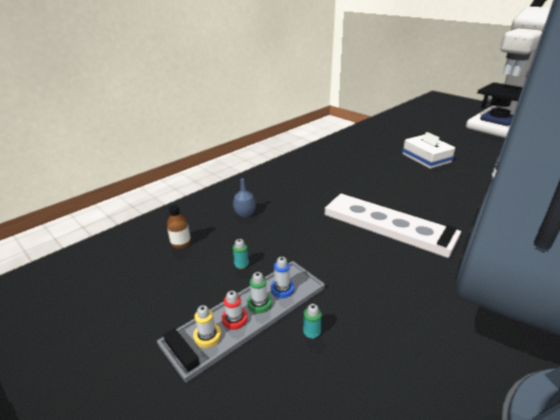

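The scene view shows the tray at (361,210), with its bar at (415,222). Counting from the bar, the objectives are yellow (398,211), red (375,206), green (352,199) and blue (329,193). The rack is at (208,172), with its bar at (217,134).

Things that could be mistaken:
- **Green objective:** turquoise-based lookalikes at (349,169) and (320,234). I choose the one at (352,199), which stands on the green base in the tray.
- **Rack:** a white rack without a bar at (473,55). I choose the one at (208,172).

```bash
cat > h.py <<'E'
import numpy as np, cv2, pickle
def ray(i,p):
    u=(p[0]-i["cx"])/i["fx"]; v=(p[1]-i["cy"])/i["fy"]; return np.array([u,v,1.])
def rayw(i,p):
    u=(p[0]-i["cx"]);v=(p[1]-i["cy"]);r=np.hypot(u,v);a=r/i["fx"];s=np.sin(a)/max(r,1e-9)
    return np.array([u*s,v*s,np.cos(a)])
def plane(i,p,z,fish=False):
    d=i["R"].T@(rayw if fish else ray)(i,p); c=-i["R"].T@i["t"]
    return c+d*(z-c[2])/d[2]
def proj(i,X,fish=False):
    c=i["R"]@np.asarray(X,float)+i["t"]
    if not fish: return np.array([i["fx"]*c[0]/c[2]+i["cx"],i["fy"]*c[1]/c[2]+i["cy"]])
    r=np.hypot(c[0],c[1]);a=np.arctan2(r,c[2]);return np.array([c[0]/r*a*i["fx"]+i["cx"],c[1]/r*a*i["fx"]+i["cy"]])
HUE=dict(red=(0,6),yellow=(20,30),green=(50,75),blue=(105,125))
RING=dict(red=54.5,yellow=58.5,green=62.5,blue=66.5)
def blobs(im,col,smin=110,vmin=60,amin=8):
    h=cv2.cvtColor(im,cv2.COLOR_RGB2HSV); a,b=HUE[col]
    m=(h[...,0]>=a)&(h[...,0]<=b)&(h[...,1]>=smin)&(h[...,2]>=vmin)
    if col=="red": m|=(h[...,0]>=175)&(h[...,1]>=smin)&(h[...,2]>=vmin)
    n,l,s,c=cv2.connectedComponentsWithStats(m.astype(np.uint8))
    return [(int(s[k,4]),tuple(s[k,:4]),c[k].round(1)) for k in range(1,n) if s[k,4]>=amin]
E
python3 - <<'E'
from h import *
d=pickle.load(open("d0.pkl","rb"))
for n in ("scene","side"):
    im,i=d[n]
    for c in HUE:
        for a,b,p in blobs(im,c):
            if n=="side" and (p[0]>460 or p[1]<190):continue
            if n=="scene" and not(140<p[1]<260 and 150<p[0]<450):continue
            print(n,c,a,[int(x) for x in b],p,plane(i,p,RING[c])[:2].round(1),"z20",plane(i,p,20)[:2].round(1))
    # rack recesses: holes in white region
    g=cv2.cvtColor(im,cv2.COLOR_RGB2GRAY); w=(g>170).astype(np.uint8)
    cs,hi=cv2.findContours(w,cv2.RETR_CCOMP,cv2.CHAIN_APPROX_NONE)
    for k,c in enumerate(cs):
        if hi[0][k][3]>=0 and cv2.contourArea(c)>40:
            e=cv2.fitEllipse(c);print(n,"hole",np.round(e[0],1),np.round(e[1],1),plane(i,e[0],19)[:2].round(1))
    cv2.imwrite(f"pics/{n}crop.png",cv2.resize((im[160:250,280:440] if n=="scene" else im[220:380,140:400])[:,:,::-1],None,fx=3,fy=3,interpolation=cv2.INTER_CUBIC))
E
```

```text
scene red 51 [369, 197, 13, 10] [374.5 202.4] [517.5 195.3] z20 [487.5 198.6]
scene red 115 [363, 205, 18, 15] [370.6 214.1] [554.1 190.9] z20 [526. 194.]
scene yellow 53 [393, 201, 13, 11] [398.1 207.2] [520.6 248.5] z20 [487.1 255.2]
scene yellow 122 [385, 211, 19, 15] [393.1 220. ] [560.4 240.9] z20 [529.2 247.1]
scene green 35 [344, 162, 11, 8] [348.7 166.5] [426.6 119.2] z20 [383.5 118.4]
scene green 36 [347, 189, 12, 9] [352.1 194.6] [515.  141.5] z20 [477.5 142.1]
scene green 90 [342, 200, 17, 14] [349.  208.8] [558.7 141.2] z20 [524.  141.9]
scene green 49 [315, 226, 13, 10] [320.7 231.9] [638.3  92.5] z20 [608.6  90.1]
scene blue 49 [325, 183, 12, 9] [330.6 187.6] [510.7  89.3] z20 [469.2  86.5]
scene blue 106 [320, 195, 17, 14] [327.7 202.8] [557.9  91.7] z20 [519.6  89. ]
scene hole [201.1 190.5] [11.  16.3] [ 565.4 -224.2]
scene hole [205.6 174.8] [10.4 15.5] [ 512.2 -233.9]
scene hole [209.9 160.1] [ 9.8 14.8] [ 459.3 -243.5]
scene hole [213.8 146.4] [ 9.1 14.6] [ 406.5 -253.3]
scene hole [495.1  52.9] [ 5.6 10.6] [-313.3  527.5]
scene hole [473.9  49.9] [ 5.6 10.1] [-31
[... 362 characters left out ...]
9] z20 [501.3 257.1]
side green 50 [233, 245, 14, 8] [239.7 249.1] [598.2 107.1] z20 [642.   75.3]
side green 54 [250, 280, 15, 8] [257.  284.3] [502.6 147.6] z20 [537.5 119.6]
side green 165 [248, 296, 23, 17] [259.5 305.9] [462.9 177.5] z20 [494.1 152.3]
side green 90 [304, 309, 18, 13] [312.  316.7] [388.4 135.5] z20 [412.6 106.3]
side blue 86 [273, 262, 17, 10] [280.9 267.6] [500.8  92.3] z20 [539.1  55.8]
side blue 199 [271, 281, 23, 17] [282.2 290.7] [458.3 131.1] z20 [492.2  98.5]
side hole [424.1 230.5] [ 8.4 17.8] [ 401.8 -253.8]
side hole [400.6 222.9] [ 7.6 17.3] [ 454.4 -243.9]
side hole [378.3 215.5] [ 7.2 16. ] [ 508.  -234.3]
side hole [357.2 208.6] [ 7.  15.2] [ 561.3 -224.4]
```

View pics/sidecrop.png

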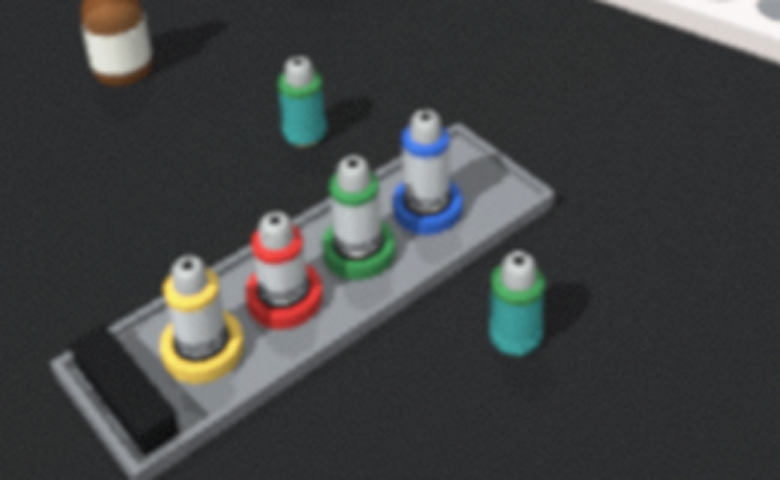

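The crop shows the true green objective on a green base inside the tray, with turquoise lookalikes standing outside it. Counting from the bar, the order is yellow, red, green, blue. The two views agree on positions and spacing: 53.5 mm measured against 54 mm given. I'm moving above the tray now.

play_rows --targets '[{"x": 1.74, "y": 3.48, "z": 0, "rx": 0, "ry": 0, "rz": 0.06}, {"x": 3.48, "y": 6.96, "z": 0, "rx": 0, "ry": 0, "rz": 0.12}, {"x": 5.22, "y": 10.44, "z": 0, "rx": 0, "ry": 0, "rz": 0.18}, {"x": 6.96, "y": 13.92, "z": 0, "rx": 0, "ry": 0, "rz": 0.24}, {"x": 8.7, "y": 17.4, "z": 0, "rx": 0, "ry": 0, "rz": 0.303}]' --grip 8.5

```text
time_s: 0.65
tool_pos: [250.3, -349.8, 231.2]
ee_rot: [0.954, 0.298, 0.0, -0.0]
force: [0.8, -0.8, 0.7]
grip_width: 0.992
finger_force: 0.0
```

play_rows --targets '[{"x": 1.74, "y": 3.48, "z": 0, "rx": 0, "ry": 0, "rz": 0.06}, {"x": 3.48, "y": 6.96, "z": 0, "rx": 0, "ry": 0, "rz": 0.12}, {"x": 5.22, "y": 10.44, "z": 0, "rx": 0, "ry": 0, "rz": 0.18}, {"x": 6.96, "y": 13.92, "z": 0, "rx": 0, "ry": 0, "rz": 0.24}, {"x": 8.7, "y": 17.4, "z": 0, "rx": 0, "ry": 0, "rz": 0.303}]'

```text
time_s: 1.15
tool_pos: [337.3, -175.8, 231.4]
ee_rot: [0.898, 0.439, 0.0, 0.0]
force: [0.5, -0.0, -0.5]
grip_width: 0.993
finger_force: 0.0
```

play_rows --targets '[{"x": 1.74, "y": 3.48, "z": 0, "rx": 0, "ry": 0, "rz": 0.06}, {"x": 3.48, "y": 6.96, "z": 0, "rx": 0, "ry": 0, "rz": 0.12}, {"x": 5.22, "y": 10.44, "z": 0, "rx": 0, "ry": 0, "rz": 0.18}, {"x": 6.96, "y": 13.92, "z": 0, "rx": 0, "ry": 0, "rz": 0.24}, {"x": 8.7, "y": 17.4, "z": 0, "rx": 0, "ry": 0, "rz": 0.303}]'

```text
time_s: 1.65
tool_pos: [424.4, -1.6, 231.3]
ee_rot: [0.822, 0.57, 0.0, 0.0]
force: [0.0, -0.9, 0.4]
grip_width: 0.99
finger_force: 0.0
```

play_rows --targets '[{"x": 1.74, "y": 3.48, "z": 0, "rx": 0, "ry": 0, "rz": 0.06}, {"x": 3.48, "y": 6.96, "z": 0, "rx": 0, "ry": 0, "rz": 0.12}, {"x": 5.22, "y": 10.44, "z": 0, "rx": 0, "ry": 0, "rz": 0.18}, {"x": 6.96, "y": 13.92, "z": 0, "rx": 0, "ry": 0, "rz": 0.24}, {"x": 8.7, "y": 17.4, "z": 0, "rx": 0, "ry": 0, "rz": 0.303}]'

```text
time_s: 2.15
tool_pos: [511.3, 172.4, 231.1]
ee_rot: [0.726, 0.687, -0.0, -0.0]
force: [1.4, -0.2, 0.5]
grip_width: 0.992
finger_force: 0.0
```

Run:
```python
from plant import manip, snapshot, camera_info
from h import *
i=camera_info("wrist"); im=snapshot("wrist"); pickle.dump((im,i),open("w1.pkl","wb"))
cv2.imwrite("pics/w1.png",im[:,:,::-1])
print(manip.get_state()["tool_pos"], -i["R"].T@i["t"])
for c in HUE:
    for a,b,p in blobs(im,c,amin=60): print(c,a,[int(x) for x in b],p,plane(i,p,RING[c],1)[:2].round(1),"z20",plane(i,p,20,1)[:2].round(1))
```

```text
[513.16892873 176.14490471 231.09506711] [514.43341189 240.30365663 372.75833878]
red 822 [257, 144, 40, 39] [276.5 162.3] [509.5 202.2] z20 [509.  198.1]
yellow 939 [257, 95, 40, 40] [277.  114.9] [512.6 248.6] z20 [512.4 249.6]
green 647 [258, 192, 37, 44] [276.3 209.7] [506.8 156.2] z20 [505.7 144.7]
green 213 [170, 231, 25, 24] [184.6 239.8] [408.8 128.9] z20 [394.4 113.7]
green 206 [367, 244, 24, 24] [376.5 252.4] [610.5 103.4] z20 [623.7  84.7]
blue 238 [259, 236, 34, 24] [276.2 242.9] [504.8 122.7] z20 [503.3 104.8]
```

View pics/w1.png

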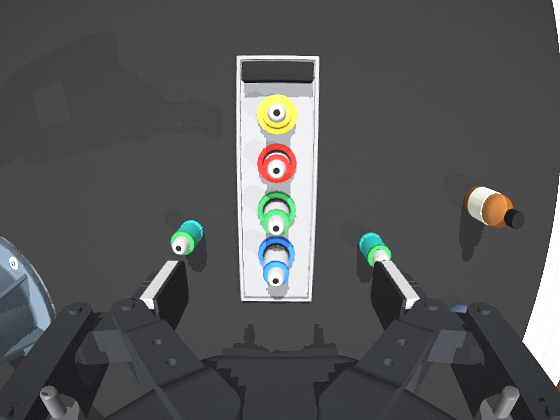

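Run:
```python
from plant import manip, snapshot, camera_info
from h import *
print(manip.get_state()["tool_pos"],manip.get_state()["ee_rot"])
i=camera_info("wrist"); im=snapshot("wrist"); 
for c in HUE:
    for a,b,p in blobs(im,c,amin=60)[:1]: print(c,a,[int(x) for x in b],p,"z20",plane(i,p,20,1)[:2].round(1))
# nose bright blobs -> dark tip
d=pickle.load(open("d0.pkl","rb"))
TOP=dict(yellow=76,red=72,green=80,blue=84)
for c,p in dict(yellow=(276.5,113),red=(276.5,171),green=(276,228),blue=(276,281)).items():
    x,y=p; w=cv2.cvtColor(im,cv2.COLOR_RGB2GRAY)[int(y)-8:int(y)+9,int(x)-8:int(x)+9]
    v,u=np.unravel_index(np.argmin(cv2.GaussianBlur(w,(3,3),0)[3:-3,3:-3]),(11,11)); q=(int(x)-5+u,int(y)-5+v)
    print(c,q,plane(i,q,TOP[c],1).round(1))
print(manip.get_state()["tool_pos"])
```

```text
[513.16892873 176.14490471 231.09506711] [ 7.24581091e-01  6.89188782e-01  1.01271548e-03 -1.99012383e-04]
red 799 [256, 148, 39, 39] [275.  166.1] z20 [509.1 198.1]
yellow 947 [256, 99, 40, 40] [275.7 118.6] z20 [512.5 249.8]
green 652 [256, 195, 38, 45] [274.4 213.4] z20 [505.6 144.6]
blue 239 [257, 240, 34, 24] [274.5 246.4] z20 [503.6 104.8]
yellow (np.int64(273), np.int64(117)) [510.7 250.5  76. ]
red (np.int64(273), np.int64(175)) [507.8 196.6  72. ]
green (np.int64(272), np.int64(232)) [504.1 143.3  80. ]
blue (np.int64(272), np.int64(285)) [501.   88.4  84. ]
[511.9996892  173.85246297 230.81282429]
```

The wrist view shows yellow (277,113), red (276,171), green (276,228) and blue (276,281), with the bar beyond yellow. Axis positions agree between views to about 3 mm, so I'm using the averages: yellow is at about (513,250).

play_rows --targets '[{"x": 0.2, "y": 2, "z": -2, "rx": 0, "ry": 0, "rz": 0}, {"x": 0.2, "y": 4, "z": -4.5, "rx": 0, "ry": 0, "rz": 0}, {"x": 0.2, "y": 6, "z": -7, "rx": 0, "ry": 0, "rz": 0}, {"x": 0.2, "y": 7.95, "z": -9.5, "rx": 0, "ry": 0, "rz": 0}, {"x": 0.2, "y": 7.95, "z": -11, "rx": 0, "ry": 0, "rz": 0}]'

```text
time_s: 2.75
tool_pos: [511.9, 251.1, 119.3]
ee_rot: [0.727, 0.687, -0.001, -0.0]
force: [-0.4, -0.7, 0.3]
grip_width: 0.995
finger_force: 0.0
```

play_rows --targets '[{"x": 0, "y": 0, "z": -3, "rx": 0, "ry": 0, "rz": 0}, {"x": 0, "y": 0, "z": -6, "rx": 0, "ry": 0, "rz": 0}, {"x": 0, "y": 0, "z": -8.5, "rx": 0, "ry": 0, "rz": 0}, {"x": 0, "y": 0, "z": -9.8, "rx": 0, "ry": 0, "rz": 0}, {"x": 0, "y": 0, "z": -9.8, "rx": 0, "ry": 0, "rz": 0}]'

```text
time_s: 3.25
tool_pos: [512.1, 249.5, 22.0]
ee_rot: [0.727, 0.686, -0.001, -0.001]
force: [0.4, 0.6, 0.1]
grip_width: 1.002
finger_force: 0.0
```

play_rows --targets '[{"x": 0, "y": 0, "z": 0, "rx": 0, "ry": 0, "rz": 0}, {"x": 0, "y": 0, "z": 0, "rx": 0, "ry": 0, "rz": 0}, {"x": 0, "y": 0, "z": 0, "rx": 0, "ry": 0, "rz": 0}, {"x": 0, "y": 0, "z": 0, "rx": 0, "ry": 0, "rz": 0}, {"x": 0, "y": 0, "z": 0, "rx": 0, "ry": 0, "rz": 0}]' --grip 4.2

```text
time_s: 3.75
tool_pos: [513.1, 250.3, 23.7]
ee_rot: [0.727, 0.686, 0.0, 0.0]
force: [-0.3, -0.5, 0.7]
grip_width: 0.492
finger_force: 0.0
```

Commanded is now (513,250.2,23.3). The fingers are half shut, so I'm checking centring before the grip.

Run:
```python
from plant import snapshot
import cv2
im=snapshot("wrist"); cv2.imwrite("pics/w2.png",im[:,:,::-1])
```

```text
(no output)
```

View pics/w2.png

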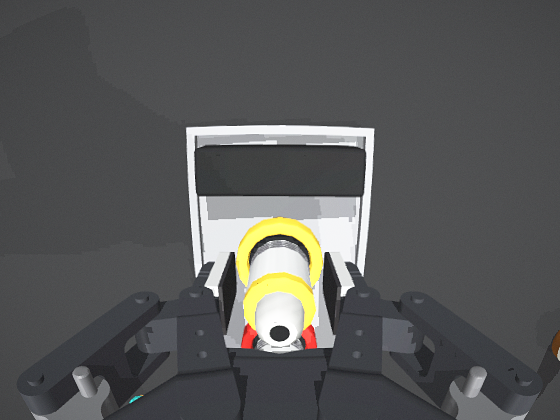

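The objective axis is at column 279 and the finger midpoint at 281, so it is well centred. The pads straddle the barrel above the canister rim, so I'm gripping it.

play_rows --targets '[{"x": 0, "y": 0, "z": 0, "rx": 0, "ry": 0, "rz": 0}, {"x": 0, "y": 0, "z": 0, "rx": 0, "ry": 0, "rz": 0}, {"x": 0, "y": 0, "z": 0, "rx": 0, "ry": 0, "rz": 0}, {"x": 0, "y": 0, "z": 0, "rx": 0, "ry": 0, "rz": 0}, {"x": 0, "y": 0, "z": 0, "rx": 0, "ry": 0, "rz": 0}]' --grip 1.5 --squeeze 45

```text
time_s: 4.3
tool_pos: [513.1, 250.3, 23.5]
ee_rot: [0.727, 0.686, 0.0, 0.0]
force: [-0.9, -1.3, 5.3]
grip_width: 0.317
finger_force: 44.1
```

play_rows --targets '[{"x": 0, "y": 0, "z": 0, "rx": 0, "ry": 0, "rz": 0}, {"x": 0, "y": 0, "z": 0.5, "rx": 0, "ry": 0, "rz": 0}, {"x": 0, "y": 0, "z": 2, "rx": 0, "ry": 0, "rz": 0}, {"x": 0, "y": 0, "z": 4, "rx": 0, "ry": 0, "rz": 0}, {"x": 0, "y": 0, "z": 6, "rx": 0, "ry": 0, "rz": 0}]'

```text
time_s: 4.8
tool_pos: [512.9, 250.2, 84.8]
ee_rot: [0.727, 0.686, 0.0, -0.0]
force: [0.3, 0.5, -0.9]
grip_width: 0.315
finger_force: 44.3
```

play_rows --targets '[{"x": 0, "y": -1, "z": 4, "rx": 0, "ry": 0, "rz": 0}, {"x": -0.9, "y": -4.4, "z": 8, "rx": 0, "ry": 0, "rz": -0.1}, {"x": -1.8, "y": -8.4, "z": 9, "rx": 0, "ry": 0, "rz": -0.21}, {"x": -2.7, "y": -12.6, "z": 9, "rx": 0, "ry": 0, "rz": -0.32}, {"x": -3.6, "y": -16.8, "z": 9, "rx": 0, "ry": 0, "rz": -0.444}]'

```text
time_s: 5.3
tool_pos: [476.6, 80.9, 174.8]
ee_rot: [0.862, 0.508, 0.001, 0.0]
force: [0.8, -0.1, -1.1]
grip_width: 0.317
finger_force: 44.4
```

play_rows --targets '[{"x": -0.7, "y": -3.4, "z": 0, "rx": 0, "ry": 0, "rz": -0.09}, {"x": -1.4, "y": -6.8, "z": 0, "rx": 0, "ry": 0, "rz": -0.18}, {"x": -2.1, "y": -10.1, "z": 0, "rx": 0, "ry": 0, "rz": -0.27}, {"x": -2.8, "y": -13.4, "z": 0, "rx": 0, "ry": 0, "rz": -0.36}, {"x": -3.6, "y": -16.8, "z": 0, "rx": 0, "ry": 0, "rz": -0.444}]'

```text
time_s: 5.8
tool_pos: [440.6, -87.0, 174.3]
ee_rot: [0.952, 0.306, 0.001, 0.0]
force: [-0.7, -0.7, -0.8]
grip_width: 0.315
finger_force: 44.3
```

play_rows --targets '[{"x": -0.7, "y": -3.4, "z": 0, "rx": 0, "ry": 0, "rz": -0.09}, {"x": -1.4, "y": -6.8, "z": 0, "rx": 0, "ry": 0, "rz": -0.18}, {"x": -2.1, "y": -10.1, "z": 0, "rx": 0, "ry": 0, "rz": -0.27}, {"x": -2.8, "y": -13.4, "z": 0, "rx": 0, "ry": 0, "rz": -0.36}, {"x": -3.7, "y": -16.8, "z": 0, "rx": 0, "ry": 0, "rz": -0.444}]'

```text
time_s: 6.3
tool_pos: [403.6, -255.1, 174.3]
ee_rot: [0.996, 0.088, 0.0, 0.0]
force: [1.4, 0.7, -0.8]
grip_width: 0.315
finger_force: 44.3
```

play_rows --targets '[{"x": 0, "y": 0, "z": -2, "rx": 0, "ry": 0, "rz": 0}, {"x": 0, "y": 0, "z": -4, "rx": 0, "ry": 0, "rz": 0}, {"x": 0, "y": 0, "z": -6, "rx": 0, "ry": 0, "rz": 0}, {"x": 0, "y": 0, "z": -7, "rx": 0, "ry": 0, "rz": 0}, {"x": 0, "y": 0, "z": -7, "rx": 0, "ry": 0, "rz": 0}]'

```text
time_s: 6.8
tool_pos: [403.6, -253.5, 102.9]
ee_rot: [0.996, 0.09, -0.001, -0.001]
force: [0.1, 0.3, -0.4]
grip_width: 0.317
finger_force: 44.5
```

```bash
cat > rk.py <<'E'
from plant import manip, snapshot, camera_info
from h import *
import sys
i=camera_info("wrist"); im=snapshot("wrist"); cv2.imwrite(f"pics/{sys.argv[1]}.png",im[:,:,::-1])
s=manip.get_state(); print(s["tool_pos"].round(1),s["grip_width"])
g=cv2.cvtColor(im,cv2.COLOR_RGB2GRAY); w=(g>170).astype(np.uint8)
cs,hi=cv2.findContours(w,cv2.RETR_CCOMP,cv2.CHAIN_APPROX_NONE)
for k,c in enumerate(cs):
    if hi[0][k][3]>=0 and cv2.contourArea(c)>100:
        e=cv2.fitEllipse(c);print(np.round(e[0],1),np.round(e[1],1),plane(i,e[0],19,1)[:2].round(1))
E
python3 rk.py w3
```

```text
[ 404.  -253.8  103.7] 0.31576954982068195
[279.7 145.4] [56.5 57.5] [ 454.7 -244.2]
[279.5  68.6] [55.8 58.9] [ 507.4 -234.4]
```

View pics/w3.png

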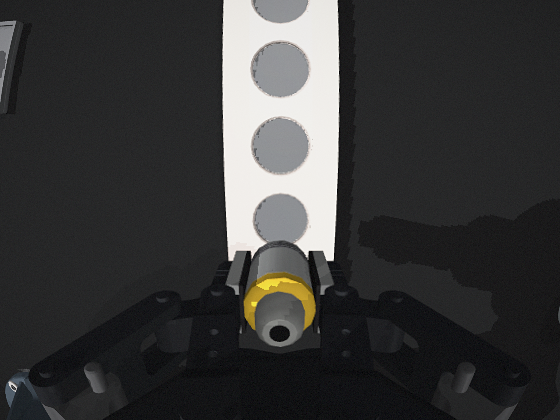

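Yellow hangs upright in line with the row at column 280. The wrist-view recesses put recess 1 at about (403,-254), which agrees with my target. I'm lowering it.

play_rows --targets '[{"x": -0.1, "y": 0, "z": -2.5, "rx": 0, "ry": 0, "rz": 0}, {"x": -0.1, "y": 0, "z": -5, "rx": 0, "ry": 0, "rz": 0}, {"x": -0.1, "y": 0, "z": -6.7, "rx": 0, "ry": 0, "rz": 0}, {"x": -0.1, "y": 0, "z": -7.3, "rx": 0, "ry": 0, "rz": 0}, {"x": -0.1, "y": 0, "z": -7.5, "rx": 0, "ry": 0, "rz": 0}]'

```text
time_s: 7.35
tool_pos: [403.4, -254.0, 28.8]
ee_rot: [0.996, 0.09, 0.0, 0.0]
force: [0.6, 1.0, -0.5]
grip_width: 0.314
finger_force: 44.5
```

play_rows --targets '[{"x": 0, "y": 0, "z": -0.15, "rx": 0, "ry": 0, "rz": 0}, {"x": 0, "y": 0, "z": -0.3, "rx": 0, "ry": 0, "rz": 0}, {"x": 0, "y": 0, "z": -0.45, "rx": 0, "ry": 0, "rz": 0}, {"x": 0, "y": 0, "z": -0.5, "rx": 0, "ry": 0, "rz": 0}, {"x": 0, "y": 0, "z": -0.5, "rx": 0, "ry": 0, "rz": 0}]'

```text
time_s: 7.85
tool_pos: [403.1, -253.9, 23.5]
ee_rot: [0.996, 0.09, 0.0, 0.0]
force: [0.2, -0.1, 0.1]
grip_width: 0.317
finger_force: 44.9
```

play_rows --targets '[{"x": 0, "y": 0, "z": -0.03, "rx": 0, "ry": 0, "rz": 0}, {"x": 0, "y": 0, "z": -0.06, "rx": 0, "ry": 0, "rz": 0}, {"x": 0, "y": 0, "z": -0.09, "rx": 0, "ry": 0, "rz": 0}, {"x": 0, "y": 0, "z": -0.1, "rx": 0, "ry": 0, "rz": 0}, {"x": 0, "y": 0, "z": -0.1, "rx": 0, "ry": 0, "rz": 0}]'

```text
time_s: 8.35
tool_pos: [403.2, -253.9, 23.4]
ee_rot: [0.996, 0.09, 0.0, 0.0]
force: [-5.9, 3.8, 19.5]
grip_width: 0.317
finger_force: 46.5
```

Contact came at the same height as in the canister, so yellow is seated. I'm easing off, opening and lifting.

play_rows --targets '[{"x": 0, "y": 0, "z": 0.08, "rx": 0, "ry": 0, "rz": 0}, {"x": 0, "y": 0, "z": 0.08, "rx": 0, "ry": 0, "rz": 0}, {"x": 0, "y": 0, "z": 0.08, "rx": 0, "ry": 0, "rz": 0}, {"x": 0, "y": 0, "z": 0.08, "rx": 0, "ry": 0, "rz": 0}, {"x": 0, "y": 0, "z": 0.08, "rx": 0, "ry": 0, "rz": 0}]'

```text
time_s: 8.85
tool_pos: [403.1, -253.9, 23.5]
ee_rot: [0.996, 0.09, 0.0, 0.0]
force: [-1.3, 1.0, 8.8]
grip_width: 0.316
finger_force: 45.2
```

play_rows --targets '[{"x": 0, "y": 0, "z": 0, "rx": 0, "ry": 0, "rz": 0}, {"x": 0, "y": 0, "z": 0, "rx": 0, "ry": 0, "rz": 0}, {"x": 0, "y": 0, "z": 0, "rx": 0, "ry": 0, "rz": 0}, {"x": 0, "y": 0, "z": 0, "rx": 0, "ry": 0, "rz": 0}, {"x": 0, "y": 0, "z": 0, "rx": 0, "ry": 0, "rz": 0}]' --grip 5.5

```text
time_s: 9.35
tool_pos: [402.9, -253.7, 23.0]
ee_rot: [0.996, 0.09, -0.0, -0.0]
force: [1.1, 0.4, -0.0]
grip_width: 0.646
finger_force: 0.0
```

play_rows --targets '[{"x": 0, "y": 0, "z": 2, "rx": 0, "ry": 0, "rz": 0}, {"x": 0, "y": 0, "z": 5, "rx": 0, "ry": 0, "rz": 0}, {"x": 0, "y": 0, "z": 8, "rx": 0, "ry": 0, "rz": 0}, {"x": 0, "y": 0, "z": 11, "rx": 0, "ry": 0, "rz": 0}, {"x": 0, "y": 0, "z": 12, "rx": 0, "ry": 0, "rz": 0}]' --grip 8.5

```text
time_s: 9.85
tool_pos: [403.9, -254.4, 145.6]
ee_rot: [0.996, 0.09, 0.001, 0.001]
force: [-0.1, -0.0, 0.4]
grip_width: 0.994
finger_force: 0.0
```

```bash
python3 rk.py w4
```

```text
[ 403.9 -254.5  145.6] 0.9967243606480798
[277.9 224.9] [11.3 11.9] [ 385. -257.]
[279.7 208.4] [45.4 52.2] [ 399.8 -255.8]
[277.8 142.6] [47.4 48.7] [ 454.6 -244.2]
[277.8  77.6] [47.6 49.3] [ 507.6 -234.5]
```

View pics/w4.png

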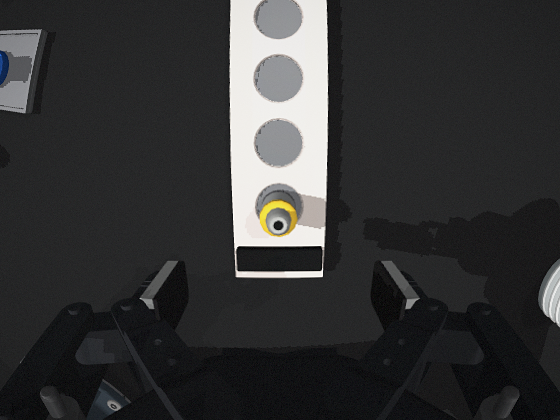

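Yellow stands upright in recess 1, next to the bar, at (278,225) in the picture. Next is red, at about (509,197).

play_rows --targets '[{"x": 0.7, "y": 3, "z": 0, "rx": 0, "ry": 0, "rz": 0.09}, {"x": 1.4, "y": 6, "z": 0, "rx": 0, "ry": 0, "rz": 0.18}, {"x": 2.1, "y": 9, "z": 0, "rx": 0, "ry": 0, "rz": 0.27}, {"x": 2.8, "y": 12, "z": 0, "rx": 0, "ry": 0, "rz": 0.36}, {"x": 3.54, "y": 15, "z": 0, "rx": 0, "ry": 0, "rz": 0.444}]'

```text
time_s: 10.4
tool_pos: [438.0, -102.4, 141.8]
ee_rot: [0.951, 0.309, -0.001, -0.001]
force: [1.0, 0.1, 0.5]
grip_width: 0.992
finger_force: 0.0
```

play_rows --targets '[{"x": 0.7, "y": 3, "z": 0, "rx": 0, "ry": 0, "rz": 0.09}, {"x": 1.4, "y": 6, "z": 0, "rx": 0, "ry": 0, "rz": 0.18}, {"x": 2.1, "y": 9, "z": 0, "rx": 0, "ry": 0, "rz": 0.27}, {"x": 2.8, "y": 12, "z": 0, "rx": 0, "ry": 0, "rz": 0.36}, {"x": 3.54, "y": 15, "z": 0, "rx": 0, "ry": 0, "rz": 0.444}]'

```text
time_s: 10.9
tool_pos: [473.3, 47.5, 141.7]
ee_rot: [0.86, 0.511, -0.001, -0.0]
force: [-0.5, -0.4, -0.5]
grip_width: 0.994
finger_force: 0.0
```

play_rows --targets '[{"x": 0.7, "y": 3, "z": 0, "rx": 0, "ry": 0, "rz": 0.09}, {"x": 1.4, "y": 6, "z": 0, "rx": 0, "ry": 0, "rz": 0.18}, {"x": 2.1, "y": 9, "z": 0, "rx": 0, "ry": 0, "rz": 0.27}, {"x": 2.8, "y": 12, "z": 0, "rx": 0, "ry": 0, "rz": 0.36}, {"x": 3.54, "y": 15.06, "z": 0, "rx": 0, "ry": 0, "rz": 0.444}]'

```text
time_s: 11.4
tool_pos: [508.7, 197.9, 141.5]
ee_rot: [0.726, 0.688, -0.001, -0.0]
force: [0.4, -0.4, 0.4]
grip_width: 1.0
finger_force: 0.0
```

play_rows --targets '[{"x": 0, "y": 0, "z": -1, "rx": 0, "ry": 0, "rz": 0}, {"x": 0, "y": 0, "z": -3, "rx": 0, "ry": 0, "rz": 0}, {"x": 0, "y": 0, "z": -6, "rx": 0, "ry": 0, "rz": 0}, {"x": 0, "y": 0, "z": -8, "rx": 0, "ry": 0, "rz": 0}, {"x": 0, "y": 0, "z": -9.5, "rx": 0, "ry": 0, "rz": 0}]'

```text
time_s: 11.9
tool_pos: [507.9, 196.0, 45.4]
ee_rot: [0.728, 0.686, -0.002, -0.001]
force: [0.9, -0.8, 0.7]
grip_width: 0.995
finger_force: 0.0
```

play_rows --targets '[{"x": 0, "y": 0, "z": -1, "rx": 0, "ry": 0, "rz": 0}, {"x": 0, "y": 0, "z": -2, "rx": 0, "ry": 0, "rz": 0}, {"x": 0, "y": 0, "z": -2.5, "rx": 0, "ry": 0, "rz": 0}, {"x": 0, "y": 0, "z": -2.5, "rx": 0, "ry": 0, "rz": 0}, {"x": 0, "y": 0, "z": -2.5, "rx": 0, "ry": 0, "rz": 0}]'

```text
time_s: 12.4
tool_pos: [509.5, 196.9, 23.5]
ee_rot: [0.727, 0.686, 0.0, 0.0]
force: [0.7, 0.0, 0.8]
grip_width: 0.999
finger_force: 0.0
```

play_rows --targets '[{"x": 0, "y": 0, "z": 0, "rx": 0, "ry": 0, "rz": 0}, {"x": 0, "y": 0, "z": 0, "rx": 0, "ry": 0, "rz": 0}, {"x": 0, "y": 0, "z": 0, "rx": 0, "ry": 0, "rz": 0}, {"x": 0, "y": 0, "z": 0, "rx": 0, "ry": 0, "rz": 0}, {"x": 0, "y": 0, "z": 0, "rx": 0, "ry": 0, "rz": 0}]' --grip 4.2

```text
time_s: 12.9
tool_pos: [509.2, 196.8, 23.2]
ee_rot: [0.727, 0.686, 0.0, 0.0]
force: [0.2, -0.8, -0.6]
grip_width: 0.494
finger_force: 0.0
```

Run:
```python
from plant import snapshot
import cv2
im=snapshot("wrist"); cv2.imwrite("pics/w5.png",im[120:,100:460,::-1])
```

```text
(no output)
```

View pics/w5.png

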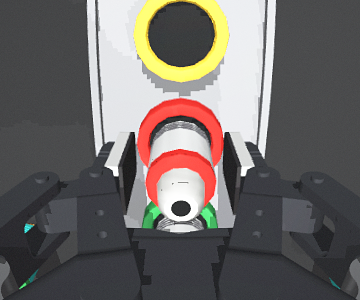

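Red is centred between the pads: axis at column 180, pads at 135 and 225. I'm gripping it and carrying it to recess 2.

play_rows --targets '[{"x": 0, "y": 0, "z": 0, "rx": 0, "ry": 0, "rz": 0}, {"x": 0, "y": 0, "z": 0, "rx": 0, "ry": 0, "rz": 0}, {"x": 0, "y": 0, "z": 0, "rx": 0, "ry": 0, "rz": 0}, {"x": 0, "y": 0, "z": 0, "rx": 0, "ry": 0, "rz": 0}, {"x": 0, "y": 0, "z": 0, "rx": 0, "ry": 0, "rz": 0}]' --grip 1.5 --squeeze 45

```text
time_s: 13.45
tool_pos: [509.2, 196.8, 23.3]
ee_rot: [0.727, 0.686, 0.0, 0.0]
force: [-1.6, -0.4, 5.5]
grip_width: 0.315
finger_force: 44.2
```

play_rows --targets '[{"x": 0, "y": 0, "z": 0, "rx": 0, "ry": 0, "rz": 0}, {"x": 0, "y": 0, "z": 0.5, "rx": 0, "ry": 0, "rz": 0}, {"x": 0, "y": 0, "z": 2, "rx": 0, "ry": 0, "rz": 0}, {"x": 0, "y": 0, "z": 4, "rx": 0, "ry": 0, "rz": 0}, {"x": 0, "y": 0, "z": 6, "rx": 0, "ry": 0, "rz": 0}]'

```text
time_s: 13.95
tool_pos: [509.1, 196.8, 84.5]
ee_rot: [0.727, 0.686, 0.0, 0.0]
force: [0.8, -1.0, -1.7]
grip_width: 0.314
finger_force: 44.4
```

play_rows --targets '[{"x": 0, "y": 0, "z": 4, "rx": 0, "ry": 0, "rz": 0}, {"x": -0.4, "y": -3, "z": 8, "rx": 0, "ry": 0, "rz": -0.1}, {"x": -0.8, "y": -6.7, "z": 9, "rx": 0, "ry": 0, "rz": -0.21}, {"x": -1.3, "y": -10.7, "z": 9, "rx": 0, "ry": 0, "rz": -0.32}, {"x": -1.78, "y": -14.7, "z": 9, "rx": 0, "ry": 0, "rz": -0.444}]'

```text
time_s: 14.45
tool_pos: [491.1, 48.5, 174.6]
ee_rot: [0.862, 0.508, 0.001, 0.001]
force: [0.8, -0.2, -2.2]
grip_width: 0.311
finger_force: 44.6
```

play_rows --targets '[{"x": -0.36, "y": -3, "z": 0, "rx": 0, "ry": 0, "rz": -0.09}, {"x": -0.72, "y": -6, "z": 0, "rx": 0, "ry": 0, "rz": -0.18}, {"x": -1.08, "y": -9, "z": 0, "rx": 0, "ry": 0, "rz": -0.27}, {"x": -1.44, "y": -12, "z": 0, "rx": 0, "ry": 0, "rz": -0.36}, {"x": -1.78, "y": -14.7, "z": 0, "rx": 0, "ry": 0, "rz": -0.444}]'

```text
time_s: 14.95
tool_pos: [473.2, -98.5, 174.0]
ee_rot: [0.952, 0.305, 0.0, 0.0]
force: [-0.0, 0.4, -2.3]
grip_width: 0.317
finger_force: 44.5
```

play_rows --targets '[{"x": -0.36, "y": -3, "z": 0, "rx": 0, "ry": 0, "rz": -0.09}, {"x": -0.72, "y": -6, "z": 0, "rx": 0, "ry": 0, "rz": -0.18}, {"x": -1.08, "y": -9, "z": 0, "rx": 0, "ry": 0, "rz": -0.27}, {"x": -1.44, "y": -12, "z": 0, "rx": 0, "ry": 0, "rz": -0.36}, {"x": -1.77, "y": -14.68, "z": 0, "rx": 0, "ry": 0, "rz": -0.444}]'

```text
time_s: 15.45
tool_pos: [455.5, -245.4, 174.1]
ee_rot: [0.996, 0.088, 0.0, 0.0]
force: [0.1, -1.1, -1.2]
grip_width: 0.315
finger_force: 44.5
```

play_rows --targets '[{"x": 0, "y": 0, "z": -1, "rx": 0, "ry": 0, "rz": 0}, {"x": 0, "y": 0, "z": -3, "rx": 0, "ry": 0, "rz": 0}, {"x": 0, "y": 0, "z": -5, "rx": 0, "ry": 0, "rz": 0}, {"x": 0, "y": 0, "z": -7, "rx": 0, "ry": 0, "rz": 0}, {"x": 0, "y": 0, "z": -7, "rx": 0, "ry": 0, "rz": 0}]'

```text
time_s: 15.95
tool_pos: [454.7, -242.5, 101.4]
ee_rot: [0.996, 0.091, -0.002, -0.001]
force: [-1.1, 0.3, -0.3]
grip_width: 0.315
finger_force: 44.6
```

```bash
python3 rk.py w6
```

```text
[ 455.4 -243.1  102.8] 0.31119168684286264
[282.  142.7] [57.1 58. ] [ 507.8 -234.3]
[281.9  65.5] [56.5 59.1] [ 560.4 -224.5]
```

The recess positions confirm the target at (456,-244). I'm lowering.

play_rows --targets '[{"x": 0, "y": 0, "z": -2.5, "rx": 0, "ry": 0, "rz": 0}, {"x": 0, "y": 0, "z": -5, "rx": 0, "ry": 0, "rz": 0}, {"x": 0, "y": 0, "z": -6.7, "rx": 0, "ry": 0, "rz": 0}, {"x": 0, "y": 0, "z": -7.3, "rx": 0, "ry": 0, "rz": 0}, {"x": 0, "y": 0, "z": -7.5, "rx": 0, "ry": 0, "rz": 0}]'

```text
time_s: 16.5
tool_pos: [456.3, -244.0, 28.7]
ee_rot: [0.996, 0.09, 0.0, 0.0]
force: [0.6, 0.2, -2.0]
grip_width: 0.313
finger_force: 44.7
```

play_rows --targets '[{"x": 0, "y": 0, "z": -0.15, "rx": 0, "ry": 0, "rz": 0}, {"x": 0, "y": 0, "z": -0.3, "rx": 0, "ry": 0, "rz": 0}, {"x": 0, "y": 0, "z": -0.45, "rx": 0, "ry": 0, "rz": 0}, {"x": 0, "y": 0, "z": -0.52, "rx": 0, "ry": 0, "rz": 0}, {"x": 0, "y": 0, "z": -0.52, "rx": 0, "ry": 0, "rz": 0}]'

```text
time_s: 17.0
tool_pos: [456.0, -244.1, 23.2]
ee_rot: [0.996, 0.09, 0.0, 0.0]
force: [-0.3, 0.2, 2.6]
grip_width: 0.315
finger_force: 45.2
```

Touching lightly at seat height, so I'm releasing, lifting and going to green at about (506,143).

play_rows --targets '[{"x": 0, "y": 0, "z": 0, "rx": 0, "ry": 0, "rz": 0}, {"x": 0, "y": 0, "z": 0, "rx": 0, "ry": 0, "rz": 0}, {"x": 0, "y": 0, "z": 0, "rx": 0, "ry": 0, "rz": 0}, {"x": 0, "y": 0, "z": 0, "rx": 0, "ry": 0, "rz": 0}, {"x": 0, "y": 0, "z": 0, "rx": 0, "ry": 0, "rz": 0}]' --grip 5.5

```text
time_s: 17.5
tool_pos: [455.9, -244.0, 22.9]
ee_rot: [0.996, 0.09, -0.0, -0.0]
force: [0.2, 0.4, -0.0]
grip_width: 0.646
finger_force: 0.0
```

play_rows --targets '[{"x": 0, "y": 0, "z": 2, "rx": 0, "ry": 0, "rz": 0}, {"x": 0, "y": 0, "z": 5, "rx": 0, "ry": 0, "rz": 0}, {"x": 0, "y": 0, "z": 8, "rx": 0, "ry": 0, "rz": 0}, {"x": 0, "y": 0, "z": 11, "rx": 0, "ry": 0, "rz": 0}, {"x": 0, "y": 0, "z": 12, "rx": 0, "ry": 0, "rz": 0}]' --grip 8.5

```text
time_s: 18.0
tool_pos: [456.9, -244.6, 145.5]
ee_rot: [0.996, 0.09, 0.002, 0.001]
force: [-0.3, 0.7, -1.2]
grip_width: 0.995
finger_force: 0.0
```

```bash
python3 rk.py w7
```

```text
[ 456.9 -244.6  145.6] 0.9967813937054676
[278.1 223.9] [11.3 11.7] [ 439.  -247.1]
[279.  208.5] [49.1 52.8] [ 452.7 -245.4]
[277.8 142.4] [47.7 48.6] [ 507.7 -234.4]
[277.7  77.6] [47.6 49.3] [ 560.6 -224.6]
```

View pics/w7.png

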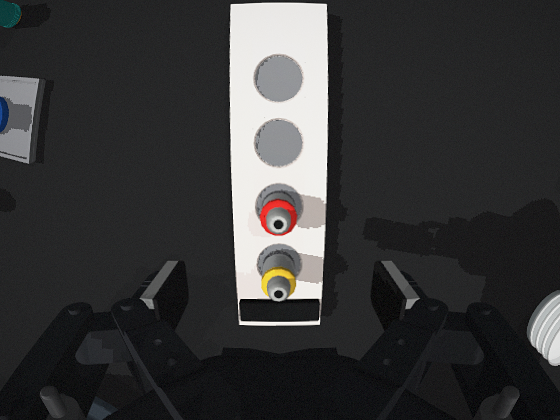

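play_rows --targets '[{"x": 0.34, "y": 2.6, "z": 0, "rx": 0, "ry": 0, "rz": 0.09}, {"x": 0.68, "y": 5.2, "z": 0, "rx": 0, "ry": 0, "rz": 0.18}, {"x": 1.02, "y": 7.8, "z": 0, "rx": 0, "ry": 0, "rz": 0.27}, {"x": 1.36, "y": 10.4, "z": 0, "rx": 0, "ry": 0, "rz": 0.36}, {"x": 1.67, "y": 12.9, "z": 0, "rx": 0, "ry": 0, "rz": 0.444}]'

```text
time_s: 18.55
tool_pos: [472.0, -113.7, 141.5]
ee_rot: [0.951, 0.309, -0.001, -0.001]
force: [0.0, 0.3, -0.2]
grip_width: 0.999
finger_force: 0.0
```

play_rows --targets '[{"x": 0.34, "y": 2.6, "z": 0, "rx": 0, "ry": 0, "rz": 0.09}, {"x": 0.68, "y": 5.2, "z": 0, "rx": 0, "ry": 0, "rz": 0.18}, {"x": 1.02, "y": 7.8, "z": 0, "rx": 0, "ry": 0, "rz": 0.27}, {"x": 1.36, "y": 10.4, "z": 0, "rx": 0, "ry": 0, "rz": 0.36}, {"x": 1.67, "y": 12.9, "z": 0, "rx": 0, "ry": 0, "rz": 0.444}]'

```text
time_s: 19.05
tool_pos: [488.7, 15.2, 141.5]
ee_rot: [0.86, 0.511, -0.001, -0.001]
force: [0.5, -0.1, 0.7]
grip_width: 0.997
finger_force: 0.0
```

play_rows --targets '[{"x": 0.34, "y": 2.6, "z": 0, "rx": 0, "ry": 0, "rz": 0.09}, {"x": 0.68, "y": 5.2, "z": 0, "rx": 0, "ry": 0, "rz": 0.18}, {"x": 1.02, "y": 7.8, "z": 0, "rx": 0, "ry": 0, "rz": 0.27}, {"x": 1.36, "y": 10.4, "z": 0, "rx": 0, "ry": 0, "rz": 0.36}, {"x": 1.68, "y": 12.9, "z": 0, "rx": 0, "ry": 0, "rz": 0.444}]'

```text
time_s: 19.55
tool_pos: [505.5, 144.1, 141.4]
ee_rot: [0.726, 0.688, -0.001, -0.001]
force: [0.3, 0.3, -0.2]
grip_width: 0.994
finger_force: 0.0
```

play_rows --targets '[{"x": 0, "y": 0, "z": -1, "rx": 0, "ry": 0, "rz": 0}, {"x": 0, "y": 0, "z": -3, "rx": 0, "ry": 0, "rz": 0}, {"x": 0, "y": 0, "z": -6, "rx": 0, "ry": 0, "rz": 0}, {"x": 0, "y": 0, "z": -8, "rx": 0, "ry": 0, "rz": 0}, {"x": 0, "y": 0, "z": -9.5, "rx": 0, "ry": 0, "rz": 0}]'

```text
time_s: 20.05
tool_pos: [504.6, 142.0, 45.0]
ee_rot: [0.728, 0.686, -0.001, -0.001]
force: [-0.9, 1.0, 0.3]
grip_width: 0.996
finger_force: 0.0
```

play_rows --targets '[{"x": 0, "y": 0, "z": -1, "rx": 0, "ry": 0, "rz": 0}, {"x": 0, "y": 0, "z": -2, "rx": 0, "ry": 0, "rz": 0}, {"x": 0, "y": 0, "z": -2.5, "rx": 0, "ry": 0, "rz": 0}, {"x": 0, "y": 0, "z": -2.5, "rx": 0, "ry": 0, "rz": 0}, {"x": 0, "y": 0, "z": -2.5, "rx": 0, "ry": 0, "rz": 0}]'

```text
time_s: 20.55
tool_pos: [506.3, 143.0, 23.2]
ee_rot: [0.727, 0.686, 0.0, 0.0]
force: [-0.2, 0.6, 0.4]
grip_width: 1.0
finger_force: 0.0
```

play_rows --targets '[{"x": 0, "y": 0, "z": 0, "rx": 0, "ry": 0, "rz": 0}, {"x": 0, "y": 0, "z": 0, "rx": 0, "ry": 0, "rz": 0}, {"x": 0, "y": 0, "z": 0, "rx": 0, "ry": 0, "rz": 0}, {"x": 0, "y": 0, "z": 0, "rx": 0, "ry": 0, "rz": 0}, {"x": 0, "y": 0, "z": 0, "rx": 0, "ry": 0, "rz": 0}]' --grip 4.2

```text
time_s: 21.05
tool_pos: [506.1, 143.0, 23.0]
ee_rot: [0.727, 0.686, 0.0, 0.0]
force: [0.1, 0.6, 0.7]
grip_width: 0.488
finger_force: 0.0
```

Run:
```python
from plant import snapshot
import cv2
im=snapshot("wrist"); cv2.imwrite("pics/w8.png",im[120:,100:460,::-1])
```

```text
(no output)
```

View pics/w8.png

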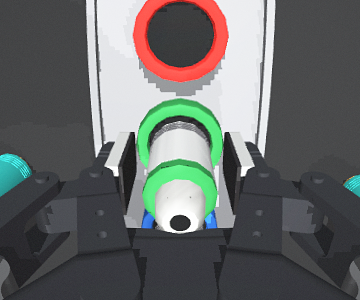

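Red and yellow stand upright in recesses 2 and 1. Green is centred between the pads at column 180, so I'm gripping it for recess 3 at (509,-234).

play_rows --targets '[{"x": 0, "y": 0, "z": 0, "rx": 0, "ry": 0, "rz": 0}, {"x": 0, "y": 0, "z": 0, "rx": 0, "ry": 0, "rz": 0}, {"x": 0, "y": 0, "z": 0, "rx": 0, "ry": 0, "rz": 0}, {"x": 0, "y": 0, "z": 0, "rx": 0, "ry": 0, "rz": 0}, {"x": 0, "y": 0, "z": 0, "rx": 0, "ry": 0, "rz": 0}]' --grip 1.5 --squeeze 45

```text
time_s: 21.6
tool_pos: [506.1, 143.0, 23.0]
ee_rot: [0.727, 0.686, 0.0, 0.0]
force: [-2.4, -0.1, 5.8]
grip_width: 0.315
finger_force: 44.1
```

play_rows --targets '[{"x": 0, "y": 0, "z": 0, "rx": 0, "ry": 0, "rz": 0}, {"x": 0, "y": 0, "z": 0.5, "rx": 0, "ry": 0, "rz": 0}, {"x": 0, "y": 0, "z": 2, "rx": 0, "ry": 0, "rz": 0}, {"x": 0, "y": 0, "z": 4, "rx": 0, "ry": 0, "rz": 0}, {"x": 0, "y": 0, "z": 6, "rx": 0, "ry": 0, "rz": 0}]'

```text
time_s: 22.1
tool_pos: [505.9, 143.0, 83.5]
ee_rot: [0.727, 0.686, -0.0, -0.0]
force: [-0.1, -0.4, -0.5]
grip_width: 0.317
finger_force: 44.3
```

play_rows --targets '[{"x": 0, "y": 0, "z": 4, "rx": 0, "ry": 0, "rz": 0}, {"x": 0, "y": -2, "z": 8, "rx": 0, "ry": 0, "rz": -0.1}, {"x": 0, "y": -5, "z": 9, "rx": 0, "ry": 0, "rz": -0.21}, {"x": 0.05, "y": -8.6, "z": 9, "rx": 0, "ry": 0, "rz": -0.32}, {"x": 0.09, "y": -12.6, "z": 9, "rx": 0, "ry": 0, "rz": -0.444}]'

```text
time_s: 22.6
tool_pos: [506.9, 16.1, 173.6]
ee_rot: [0.861, 0.508, 0.001, 0.0]
force: [0.4, 0.2, -1.3]
grip_width: 0.316
finger_force: 44.4
```

play_rows --targets '[{"x": 0.02, "y": -2.6, "z": 0, "rx": 0, "ry": 0, "rz": -0.09}, {"x": 0.04, "y": -5.1, "z": 0, "rx": 0, "ry": 0, "rz": -0.18}, {"x": 0.06, "y": -7.6, "z": 0, "rx": 0, "ry": 0, "rz": -0.27}, {"x": 0.08, "y": -10.1, "z": 0, "rx": 0, "ry": 0, "rz": -0.36}, {"x": 0.09, "y": -12.6, "z": 0, "rx": 0, "ry": 0, "rz": -0.444}]'

```text
time_s: 23.1
tool_pos: [507.7, -110.0, 172.9]
ee_rot: [0.952, 0.306, -0.0, -0.0]
force: [0.3, -0.1, -0.3]
grip_width: 0.315
finger_force: 44.3
```

play_rows --targets '[{"x": 0.02, "y": -2.6, "z": 0, "rx": 0, "ry": 0, "rz": -0.09}, {"x": 0.04, "y": -5.1, "z": 0, "rx": 0, "ry": 0, "rz": -0.18}, {"x": 0.06, "y": -7.6, "z": 0, "rx": 0, "ry": 0, "rz": -0.27}, {"x": 0.08, "y": -10.1, "z": 0, "rx": 0, "ry": 0, "rz": -0.36}, {"x": 0.09, "y": -12.52, "z": 0, "rx": 0, "ry": 0, "rz": -0.444}]'

```text
time_s: 23.6
tool_pos: [508.5, -235.2, 172.9]
ee_rot: [0.996, 0.088, -0.0, -0.0]
force: [0.1, 0.0, -0.5]
grip_width: 0.316
finger_force: 44.3
```

play_rows --targets '[{"x": 0, "y": 0, "z": -1, "rx": 0, "ry": 0, "rz": 0}, {"x": 0, "y": 0, "z": -3, "rx": 0, "ry": 0, "rz": 0}, {"x": 0, "y": 0, "z": -5, "rx": 0, "ry": 0, "rz": 0}, {"x": 0, "y": 0, "z": -7, "rx": 0, "ry": 0, "rz": 0}, {"x": 0, "y": 0, "z": -7, "rx": 0, "ry": 0, "rz": 0}]'

```text
time_s: 24.1
tool_pos: [507.3, -232.8, 100.3]
ee_rot: [0.996, 0.091, -0.002, -0.001]
force: [-0.1, 0.9, -1.1]
grip_width: 0.314
finger_force: 44.4
```

```bash
python3 rk.py w9
```

```text
[ 508.1 -233.3  101.9] 0.3176299598344636
[282. 142.] [57.4 58.4] [ 560.8 -224.5]
```

play_rows --targets '[{"x": 0, "y": 0, "z": -2.5, "rx": 0, "ry": 0, "rz": 0}, {"x": 0, "y": 0, "z": -5, "rx": 0, "ry": 0, "rz": 0}, {"x": 0, "y": 0, "z": -6.7, "rx": 0, "ry": 0, "rz": 0}, {"x": 0, "y": 0, "z": -7.3, "rx": 0, "ry": 0, "rz": 0}, {"x": 0, "y": 0, "z": -7.5, "rx": 0, "ry": 0, "rz": 0}]'

```text
time_s: 24.65
tool_pos: [509.1, -234.2, 28.4]
ee_rot: [0.996, 0.091, 0.0, 0.0]
force: [-0.3, 1.1, -0.8]
grip_width: 0.314
finger_force: 44.4
```

play_rows --targets '[{"x": 0, "y": 0, "z": -0.15, "rx": 0, "ry": 0, "rz": 0}, {"x": 0, "y": 0, "z": -0.3, "rx": 0, "ry": 0, "rz": 0}, {"x": 0, "y": 0, "z": -0.45, "rx": 0, "ry": 0, "rz": 0}, {"x": 0, "y": 0, "z": -0.52, "rx": 0, "ry": 0, "rz": 0}, {"x": 0, "y": 0, "z": -0.52, "rx": 0, "ry": 0, "rz": 0}]'

```text
time_s: 25.15
tool_pos: [509.0, -234.3, 23.1]
ee_rot: [0.996, 0.09, 0.0, 0.0]
force: [-0.5, -0.7, 2.0]
grip_width: 0.319
finger_force: 44.9
```

Touching at seat height, so I'm releasing and going to blue at (503,89).

play_rows --targets '[{"x": 0, "y": 0, "z": 0, "rx": 0, "ry": 0, "rz": 0}, {"x": 0, "y": 0, "z": 0, "rx": 0, "ry": 0, "rz": 0}, {"x": 0, "y": 0, "z": 0, "rx": 0, "ry": 0, "rz": 0}, {"x": 0, "y": 0, "z": 0, "rx": 0, "ry": 0, "rz": 0}, {"x": 0, "y": 0, "z": 0, "rx": 0, "ry": 0, "rz": 0}]' --grip 5.5

```text
time_s: 25.65
tool_pos: [508.8, -234.2, 22.7]
ee_rot: [0.996, 0.09, -0.0, -0.0]
force: [-1.0, 1.2, -0.0]
grip_width: 0.639
finger_force: 0.0
```

play_rows --targets '[{"x": 0, "y": 0, "z": 2, "rx": 0, "ry": 0, "rz": 0}, {"x": 0, "y": 0, "z": 5, "rx": 0, "ry": 0, "rz": 0}, {"x": 0, "y": 0, "z": 8, "rx": 0, "ry": 0, "rz": 0}, {"x": 0, "y": 0, "z": 11, "rx": 0, "ry": 0, "rz": 0}, {"x": 0, "y": 0, "z": 12, "rx": 0, "ry": 0, "rz": 0}]' --grip 8.5

```text
time_s: 26.15
tool_pos: [509.8, -234.8, 145.6]
ee_rot: [0.996, 0.09, 0.002, 0.001]
force: [0.4, 0.4, -0.4]
grip_width: 0.995
finger_force: 0.0
```

play_rows --targets '[{"x": -0.04, "y": 2.2, "z": 0, "rx": 0, "ry": 0, "rz": 0.09}, {"x": -0.08, "y": 4.4, "z": 0, "rx": 0, "ry": 0, "rz": 0.18}, {"x": -0.12, "y": 6.5, "z": 0, "rx": 0, "ry": 0, "rz": 0.27}, {"x": -0.16, "y": 8.7, "z": 0, "rx": 0, "ry": 0, "rz": 0.36}, {"x": -0.19, "y": 10.8, "z": 0, "rx": 0, "ry": 0, "rz": 0.444}]'

```text
time_s: 26.65
tool_pos: [506.4, -125.2, 142.0]
ee_rot: [0.951, 0.309, -0.0, -0.0]
force: [0.4, -0.7, 0.4]
grip_width: 0.997
finger_force: 0.0
```

play_rows --targets '[{"x": -0.04, "y": 2.2, "z": 0, "rx": 0, "ry": 0, "rz": 0.09}, {"x": -0.08, "y": 4.4, "z": 0, "rx": 0, "ry": 0, "rz": 0.18}, {"x": -0.12, "y": 6.5, "z": 0, "rx": 0, "ry": 0, "rz": 0.27}, {"x": -0.16, "y": 8.7, "z": 0, "rx": 0, "ry": 0, "rz": 0.36}, {"x": -0.19, "y": 10.8, "z": 0, "rx": 0, "ry": 0, "rz": 0.444}]'

```text
time_s: 27.15
tool_pos: [504.5, -17.2, 142.0]
ee_rot: [0.86, 0.511, -0.0, -0.0]
force: [0.6, -0.1, -0.7]
grip_width: 0.996
finger_force: 0.0
```

play_rows --targets '[{"x": -0.04, "y": 2.2, "z": 0, "rx": 0, "ry": 0, "rz": 0.09}, {"x": -0.08, "y": 4.4, "z": 0, "rx": 0, "ry": 0, "rz": 0.18}, {"x": -0.12, "y": 6.5, "z": 0, "rx": 0, "ry": 0, "rz": 0.27}, {"x": -0.16, "y": 8.7, "z": 0, "rx": 0, "ry": 0, "rz": 0.36}, {"x": -0.2, "y": 10.73, "z": 0, "rx": 0, "ry": 0, "rz": 0.444}]'

```text
time_s: 27.65
tool_pos: [502.5, 90.0, 142.0]
ee_rot: [0.726, 0.688, -0.0, -0.0]
force: [0.6, -0.5, -0.0]
grip_width: 0.993
finger_force: 0.0
```

play_rows --targets '[{"x": 0, "y": 0, "z": -1, "rx": 0, "ry": 0, "rz": 0}, {"x": 0, "y": 0, "z": -3, "rx": 0, "ry": 0, "rz": 0}, {"x": 0, "y": 0, "z": -6, "rx": 0, "ry": 0, "rz": 0}, {"x": 0, "y": 0, "z": -8, "rx": 0, "ry": 0, "rz": 0}, {"x": 0, "y": 0, "z": -9.5, "rx": 0, "ry": 0, "rz": 0}]'

```text
time_s: 28.15
tool_pos: [501.9, 88.2, 45.3]
ee_rot: [0.728, 0.685, -0.001, -0.001]
force: [-0.1, -0.5, 0.3]
grip_width: 0.996
finger_force: 0.0
```

play_rows --targets '[{"x": 0, "y": 0, "z": -1, "rx": 0, "ry": 0, "rz": 0}, {"x": 0, "y": 0, "z": -2, "rx": 0, "ry": 0, "rz": 0}, {"x": 0, "y": 0, "z": -2.5, "rx": 0, "ry": 0, "rz": 0}, {"x": 0, "y": 0, "z": -2.5, "rx": 0, "ry": 0, "rz": 0}, {"x": 0, "y": 0, "z": -2.5, "rx": 0, "ry": 0, "rz": 0}]'

```text
time_s: 28.65
tool_pos: [503.3, 89.1, 23.0]
ee_rot: [0.727, 0.686, 0.0, 0.0]
force: [-0.4, 0.5, 0.1]
grip_width: 0.998
finger_force: 0.0
```

play_rows --targets '[{"x": 0, "y": 0, "z": 0, "rx": 0, "ry": 0, "rz": 0}, {"x": 0, "y": 0, "z": 0, "rx": 0, "ry": 0, "rz": 0}, {"x": 0, "y": 0, "z": 0, "rx": 0, "ry": 0, "rz": 0}, {"x": 0, "y": 0, "z": 0, "rx": 0, "ry": 0, "rz": 0}, {"x": 0, "y": 0, "z": 0, "rx": 0, "ry": 0, "rz": 0}]' --grip 4.2

```text
time_s: 29.15
tool_pos: [503.0, 89.1, 22.7]
ee_rot: [0.727, 0.686, 0.0, 0.0]
force: [0.7, 0.1, 0.3]
grip_width: 0.486
finger_force: 0.0
```

Run:
```python
from plant import snapshot
import cv2
im=snapshot("wrist"); cv2.imwrite("pics/w10.png",im[120:,100:460,::-1])
```

```text
(no output)
```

View pics/w10.png

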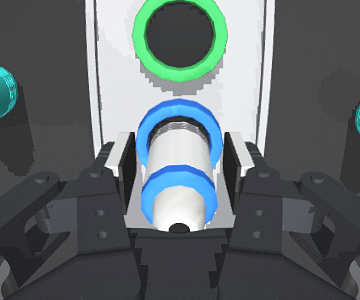

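Blue is centred at column 180. I'm gripping it for recess 4 at (562,-225).

play_rows --targets '[{"x": 0, "y": 0, "z": 0, "rx": 0, "ry": 0, "rz": 0}, {"x": 0, "y": 0, "z": 0, "rx": 0, "ry": 0, "rz": 0}, {"x": 0, "y": 0, "z": 0, "rx": 0, "ry": 0, "rz": 0}, {"x": 0, "y": 0, "z": 0, "rx": 0, "ry": 0, "rz": 0}, {"x": 0, "y": 0, "z": 0, "rx": 0, "ry": 0, "rz": 0}]' --grip 1.5 --squeeze 45

```text
time_s: 29.7
tool_pos: [502.9, 89.1, 22.8]
ee_rot: [0.727, 0.686, -0.0, -0.0]
force: [-1.9, 1.4, 5.0]
grip_width: 0.314
finger_force: 44.1
```

play_rows --targets '[{"x": 0, "y": 0, "z": 0, "rx": 0, "ry": 0, "rz": 0}, {"x": 0, "y": 0, "z": 0.5, "rx": 0, "ry": 0, "rz": 0}, {"x": 0, "y": 0, "z": 2, "rx": 0, "ry": 0, "rz": 0}, {"x": 0, "y": 0, "z": 4, "rx": 0, "ry": 0, "rz": 0}, {"x": 0, "y": 0, "z": 6, "rx": 0, "ry": 0, "rz": 0}]'

```text
time_s: 30.2
tool_pos: [502.8, 89.1, 83.3]
ee_rot: [0.727, 0.686, -0.0, -0.0]
force: [-0.1, 0.6, -2.0]
grip_width: 0.322
finger_force: 44.4
```

play_rows --targets '[{"x": 0, "y": 0, "z": 4, "rx": 0, "ry": 0, "rz": 0}, {"x": 0.4, "y": -2, "z": 8, "rx": 0, "ry": 0, "rz": -0.1}, {"x": 0.9, "y": -4.5, "z": 9, "rx": 0, "ry": 0, "rz": -0.21}, {"x": 1.4, "y": -7.5, "z": 9, "rx": 0, "ry": 0, "rz": -0.32}, {"x": 1.96, "y": -10.45, "z": 9, "rx": 0, "ry": 0, "rz": -0.444}]'

```text
time_s: 30.7
tool_pos: [522.7, -16.4, 173.4]
ee_rot: [0.862, 0.508, 0.0, 0.0]
force: [-0.7, 1.0, -1.6]
grip_width: 0.323
finger_force: 44.5
```

play_rows --targets '[{"x": 0.4, "y": -2.1, "z": 0, "rx": 0, "ry": 0, "rz": -0.09}, {"x": 0.8, "y": -4.2, "z": 0, "rx": 0, "ry": 0, "rz": -0.18}, {"x": 1.2, "y": -6.3, "z": 0, "rx": 0, "ry": 0, "rz": -0.27}, {"x": 1.6, "y": -8.4, "z": 0, "rx": 0, "ry": 0, "rz": -0.36}, {"x": 1.96, "y": -10.45, "z": 0, "rx": 0, "ry": 0, "rz": -0.444}]'

```text
time_s: 31.2
tool_pos: [542.1, -120.8, 172.7]
ee_rot: [0.952, 0.306, -0.0, -0.0]
force: [0.2, 0.0, -1.0]
grip_width: 0.315
finger_force: 44.3
```

play_rows --targets '[{"x": 0.4, "y": -2.1, "z": 0, "rx": 0, "ry": 0, "rz": -0.09}, {"x": 0.8, "y": -4.2, "z": 0, "rx": 0, "ry": 0, "rz": -0.18}, {"x": 1.2, "y": -6.3, "z": 0, "rx": 0, "ry": 0, "rz": -0.27}, {"x": 1.6, "y": -8.4, "z": 0, "rx": 0, "ry": 0, "rz": -0.36}, {"x": 1.95, "y": -10.46, "z": 0, "rx": 0, "ry": 0, "rz": -0.444}]'

```text
time_s: 31.7
tool_pos: [561.6, -225.3, 172.6]
ee_rot: [0.996, 0.088, -0.0, -0.0]
force: [-0.3, 0.5, -1.0]
grip_width: 0.313
finger_force: 44.3
```

play_rows --targets '[{"x": 0, "y": 0, "z": -1, "rx": 0, "ry": 0, "rz": 0}, {"x": 0, "y": 0, "z": -3, "rx": 0, "ry": 0, "rz": 0}, {"x": 0, "y": 0, "z": -5, "rx": 0, "ry": 0, "rz": 0}, {"x": 0, "y": 0, "z": -7, "rx": 0, "ry": 0, "rz": 0}, {"x": 0, "y": 0, "z": -7, "rx": 0, "ry": 0, "rz": 0}]'

```text
time_s: 32.2
tool_pos: [560.0, -223.1, 99.8]
ee_rot: [0.996, 0.091, -0.002, -0.001]
force: [-0.8, 0.7, -1.5]
grip_width: 0.317
finger_force: 44.4
```

play_rows --targets '[{"x": 0, "y": 0, "z": -2.5, "rx": 0, "ry": 0, "rz": 0}, {"x": 0, "y": 0, "z": -5, "rx": 0, "ry": 0, "rz": 0}, {"x": 0, "y": 0, "z": -6.7, "rx": 0, "ry": 0, "rz": 0}, {"x": 0, "y": 0, "z": -7.3, "rx": 0, "ry": 0, "rz": 0}, {"x": 0, "y": 0, "z": -7.5, "rx": 0, "ry": 0, "rz": 0}]'

```text
time_s: 32.7
tool_pos: [561.8, -224.3, 28.0]
ee_rot: [0.996, 0.091, -0.0, -0.0]
force: [-1.1, 0.5, -1.0]
grip_width: 0.318
finger_force: 44.4
```

play_rows --targets '[{"x": 0, "y": 0, "z": -0.15, "rx": 0, "ry": 0, "rz": 0}, {"x": 0, "y": 0, "z": -0.3, "rx": 0, "ry": 0, "rz": 0}, {"x": 0, "y": 0, "z": -0.45, "rx": 0, "ry": 0, "rz": 0}, {"x": 0, "y": 0, "z": -0.52, "rx": 0, "ry": 0, "rz": 0}, {"x": 0, "y": 0, "z": -0.52, "rx": 0, "ry": 0, "rz": 0}]'

```text
time_s: 33.2
tool_pos: [561.9, -224.6, 22.9]
ee_rot: [0.996, 0.09, 0.0, 0.0]
force: [-1.7, 0.2, 2.0]
grip_width: 0.317
finger_force: 44.9
```

Seated. I'm releasing, lifting, and checking.

play_rows --targets '[{"x": 0, "y": 0, "z": 0, "rx": 0, "ry": 0, "rz": 0}, {"x": 0, "y": 0, "z": 0, "rx": 0, "ry": 0, "rz": 0}, {"x": 0, "y": 0, "z": 0, "rx": 0, "ry": 0, "rz": 0}, {"x": 0, "y": 0, "z": 0, "rx": 0, "ry": 0, "rz": 0}, {"x": 0, "y": 0, "z": 0, "rx": 0, "ry": 0, "rz": 0}]' --grip 5.5

```text
time_s: 33.7
tool_pos: [561.7, -224.5, 22.5]
ee_rot: [0.996, 0.09, -0.0, -0.0]
force: [0.7, 0.3, -1.0]
grip_width: 0.643
finger_force: 0.0
```

play_rows --targets '[{"x": 0, "y": 0, "z": 2, "rx": 0, "ry": 0, "rz": 0}, {"x": 0, "y": 0, "z": 5, "rx": 0, "ry": 0, "rz": 0}, {"x": 0, "y": 0, "z": 8, "rx": 0, "ry": 0, "rz": 0}, {"x": 0, "y": 0, "z": 12, "rx": 0, "ry": 0, "rz": 0}, {"x": 0, "y": 0, "z": 15, "rx": 0, "ry": 0, "rz": 0}]' --grip 8.5

```text
time_s: 34.2
tool_pos: [561.9, -224.6, 174.8]
ee_rot: [0.996, 0.09, 0.001, 0.0]
force: [-0.9, 1.0, 0.1]
grip_width: 0.996
finger_force: 0.0
```

play_rows --targets '[{"x": 0, "y": 3, "z": 2, "rx": 0, "ry": 0, "rz": 0}, {"x": 0, "y": 7, "z": 4, "rx": 0, "ry": 0, "rz": 0}, {"x": 0, "y": 11, "z": 5, "rx": 0, "ry": 0, "rz": 0}, {"x": 0, "y": 14, "z": 5, "rx": 0, "ry": 0, "rz": 0}, {"x": 0, "y": 14, "z": 5, "rx": 0, "ry": 0, "rz": 0}]'

```text
time_s: 34.7
tool_pos: [561.6, -81.5, 223.0]
ee_rot: [0.996, 0.092, 0.0, -0.0]
force: [-0.1, -0.3, 0.3]
grip_width: 0.998
finger_force: 0.0
```

Run:
```python
from plant import snapshot
import cv2, numpy as np
a=snapshot("scene")[110:320,150:450]; b=snapshot("side")[150:400,140:500]; w=snapshot("wrist")[:300,:]
f=lambda i:cv2.resize(i[:,:,::-1],(400,300),interpolation=cv2.INTER_CUBIC)
cv2.imwrite("pics/end.png",np.vstack([np.hstack([f(a),f(b)]),np.hstack([f(w),f(w)*0])]))
```

```text
(no output)
```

View pics/end.png

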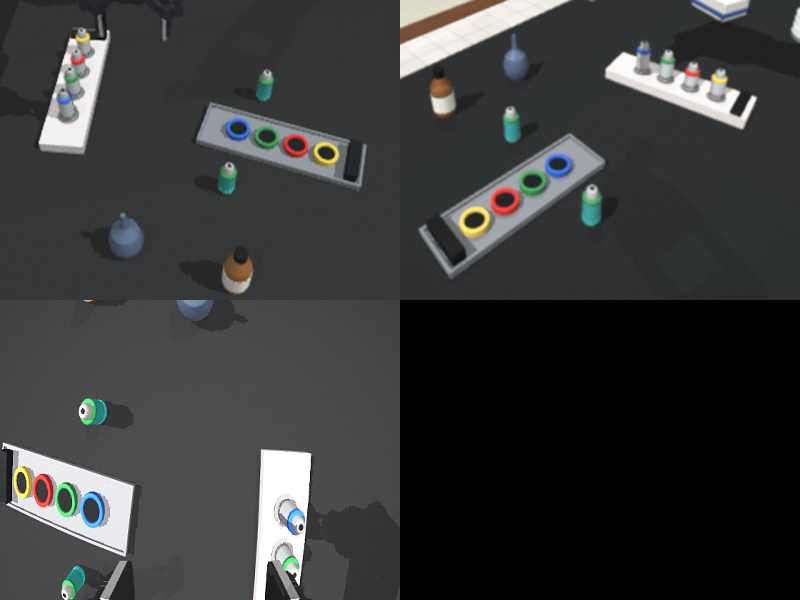

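All four stand upright in the rack: yellow (nearest the bar), red, green, blue. The blower, bottle and lookalikes are untouched, so I'm handing in.

```bash
python3 -c "
from plant import manip; print(manip.job_done())"
```

```text
the job is handed in; nothing more can be done
None
```

All four objectives stand upright in the rack in tray order from the bar (yellow, red, green, blue), nothing else was moved, and the job is handed in; its verdict is not shown to me.

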